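Sort spring stops by feel into weak and sound

ROBOT

A 7-joint arm with a two-finger parallel gripper is mounted at the origin on a cart in front of the work surface, level with it; the furniture and walls round the work are solid. World frame = base frame: x ahead of the robot, y to its left, z up, the work surface at z = 0. Lengths are in m, angles in rad, forces in N, time in s.
With the tool pointing down it reaches from about 0.4 to 0.85 m from the base axis. Payload 4.5 kg.
Tool frame: the origin (TCP) lies between the finger pads; the fingertips stand 19 mm ahead of it and the grasp point (between the pads) is the TCP; z points along the fingers, y is the direction in which the jaws open and shut (so a half turn about z gives the same grasp; the last joint's range is limited). The gripper opens to 88 mm and grips with 3 to 60 N. Pads are 18 mm wide; open, the fingers measure 123 mm over their backs; the gripper's body (75 mm by 187 mm) begins 45 mm behind the grasp point.
Start: joints at [1.219, 0.689, -0.195, 1.565, 0.157, 0.902, -0.215], TCP at [0.235, -0.579, 0.258] pointing down, gripper open.
Joint ranges: [-3.01, 3.01], [-0.46, 2.08], [-1.47, 1.51], [0.13, 2.56], [-1, 4.14], [0.04, 2.09], [-2.66, 2.66]. Speed limits (rad/s): [2.57, 2.57, 3.14, 3.14, 3.14, 3.14, 3.14].

INTERFACE

Orientations are given as a unit quaternion [x, y, z, w].
In Python, from plant import status, snapshot, finish_job, cut_out, tip_of gives the robot as it stands. The module is installed in compiled form; this text tells all that it offers.
- The arm moves only by the tool carry_out, never from a script. Its arguments are lists of equal length, an entry for each row: "linear": the shift along the world's x, y, z in m, a list of three; "roll": the turn about the world's z in rad. A call has 1 to 8 rows; each row is the pose to reach, as a shift and turn from the pose measured when the call began; what a row does not reach only later rows make up. A row lasts 1/12 s, in which the tool goes at most 41.7 mm and 7.16 degrees, less where a joint would pass 70% of its speed; a pose out of reach is approached as far as the arm can. A call with a gripper value outside its range is refused whole. "gripper" is the opening, from 0 (shut) to 1 (fully open), set as the call begins (left out, the last holds). The fingers move at their own pace and stop on an object; "grip_force" is the grip in N (left out, the last holds). Time passes only in rows, so rows that repeat a pose let the fingers close. It gives the time, the measured TCP pose, the force and the opening at its end, in the units of the state.
- status.get_state(): the state, without advancing time (a new reading comes with each control period).
- snapshot(name): name is "scene" or "top"; returns a dict with "img" (384x512x3 uint8, red, green, blue), "range_z" (384x512 float32, m along the optical axis (not along the pixel's ray), 0 where there is no reading), "fx", "fy", "cx", "cy" (pixels), "world_from_camera" (4x4, takes a point from camera to world coordinates). Camera axes: x right, y down, z forward; pixel columns grow to the right and rows downward; lengths in m; the calibration is good to about 2 mm. A picture is of the moment at which its call begins.
- finish_job(): hands the job in, once; it reports no verdict.
Trained networks look in a picture, given as the dict that the camera call returned (one of the last four; its "shot" number tells which), for a name from the list of things; names that differ only in an ending like _2 or _b are one class to them, and where a whole thing is asked for, a point or a joint stands for the part that bears it (a point fixed in the world has none). Each returns a list of dicts, best first, with "confidence" (0 to 1); they miss things now and then, are a little off and sometimes report something else, mostly with a low value. They report only what shows in the picture. A call takes as long as a camera call.
- cut_out(picture, query): "region" (384x512 bool, what is visible of it) and "pixel" ([column, row] in pixels, amid what is visible of it).
- tip_of(picture, query): "pixel" ([column, row] in pixels: a listed point, or the origin of a listed thing).
The state is a dict: "clock": time; "q": joint angles; "qd": joint speeds; "joint_torque": joint torques, N m; "tool_pos": TCP position; "eef_rot": TCP orientation; "contact_force": force on the tool from outside, world axes, zero at the start; "moment": the same for the moment, N m; "opening": opening from 0.0 (shut) to 1.0 (fully open).
Only numpy, scipy, OpenCV 4.12 (cv2) and the standard library are available. Lean on these libraries where they do the work, as an engineer would, in place of code of your own. Each camera call takes 0.05 s, during which the arm holds its last target.

TASK

Three spring stops that look alike stand on the small wooden board. Sort them by feel: squeezed gently between the fingers, cap against back and with no more than 40 N, a weak one's cap goes right in and a sound one's hardly gives; stand the weak ones upright in the round pan and the sound ones upright in the rectangular tray. Leave the other things on the desk where they are.

Things in the scene. Friction and masses are not known exactly. Their poses are not given: they have to be found in the camera images.
- stop_1: a spring stop: aluminium block 26 mm long (x), 30 mm wide (y), 54 mm high, with a brass cap (26 mm across, centre 36 mm up) standing out of its +x end; 36 mm over all, from the back (x = -18 mm) to the cap's face (x = +18 mm): hold and squeeze it along x. About 0.1 kg. Weak and sound ones look alike; the number says nothing about the spring; there is at least one of each. Origin: centre of underside, z up
- stop_2: a spring stop: aluminium block 26 mm long (x), 30 mm wide (y), 54 mm high, with a brass cap (26 mm across, centre 36 mm up) standing out of its +x end; 36 mm over all, from the back (x = -18 mm) to the cap's face (x = +18 mm): hold and squeeze it along x. About 0.1 kg. Weak and sound ones look alike; the number says nothing about the spring; there is at least one of each. Origin: centre of underside, z up
- stop_3: a spring stop: aluminium block 26 mm long (x), 30 mm wide (y), 54 mm high, with a brass cap (26 mm across, centre 36 mm up) standing out of its +x end; 36 mm over all, from the back (x = -18 mm) to the cap's face (x = +18 mm): hold and squeeze it along x. About 0.1 kg. Weak and sound ones look alike; the number says nothing about the spring; there is at least one of each. Origin: centre of underside, z up
- board: the flat light wooden board on which the stops stand in a row along its y axis about 50 mm apart, caps towards the robot: 76 mm (x) by 160 mm (y), top 6 mm above the desk, with a lip 10 mm high at each end. Fixed. Origin: centre of the underside, on the desk
- pan: shallow round steel pan, 124 mm across the rim, 12 mm high, flat floor 3 mm above the desk and 114 mm across, wall 3 mm. Fixed. Origin: centre of the underside, on the desk
- tray: shallow rectangular steel tray, 96 mm (x) by 130 mm (y), 12 mm high, flat floor 3 mm above the desk, wall 3 mm, inside 90 by 124 mm. Fixed. Origin: centre of the underside, on the desk
- wheel: a brass gear wheel with a short arbor, 30 mm across, 11 mm high, lying on the desk; a bystander, to be left alone. Origin: centre of the underside
- dial: a round white dial in a grey holder, 30 mm across, 8 mm high; a bystander, to be left alone. Origin: centre of the underside
- block: a round grey steel block with a ring of small holes in its top, 42 mm across, 20 mm high; a bystander, to be left alone. Origin: centre of the underside
- pin_vice_1: a thin steel pin vice (small tool handle), 96 mm long and 10 mm thick, lying on the desk; a bystander, to be left alone. Origin: centre of the underside
- cap_1 (a point): centre of the outer face of the cap of stop_1, 18 mm from its origin along x and 36 mm up; a spring holds it out, squeezing presses it in by up to 6 mm. Weak spring: fully in at less than 10 N, the stop then 30 mm over all. Sound spring: at 20 N it is in only about 1.5 mm (34.5 mm over all), then 1 mm more for every 12 N
- cap_2 (a point): centre of the outer face of the cap of stop_2, 18 mm from its origin along x and 36 mm up; a spring holds it out, squeezing presses it in by up to 6 mm. Weak spring: fully in at less than 10 N, the stop then 30 mm over all. Sound spring: at 20 N it is in only about 1.5 mm (34.5 mm over all), then 1 mm more for every 12 N
- cap_3 (a point): centre of the outer face of the cap of stop_3, 18 mm from its origin along x and 36 mm up; a spring holds it out, squeezing presses it in by up to 6 mm. Weak spring: fully in at less than 10 N, the stop then 30 mm over all. Sound spring: at 20 N it is in only about 1.5 mm (34.5 mm over all), then 1 mm more for every 12 N

How it is judged:
By the outcome, as a careful person would: the job done as asked, in the order asked, and still so for the second after the job is handed in, with the robot touching nothing.
It also fails if it takes over 58 s, if anything falls off the work surface, if the arm or the gripper's body presses on something with over 40 N, if the wrist force passes 120 N, or if a joint passes its speed limit or range.

## Working session

There is one attempt and no reset: what is moved stays moved. The work goes in short steps, Python scripts to look and compute and a tool call to move; the robot and the scene stay as the last step left them, time stands still between calls to the robot, and variables do not carry over. Pictures are saved under pics/ and viewed, and the job is handed in when it is done.

Besides the shell and the picture viewer there is one more tool, called after "Call:" as name(argument=value, ...) on one line, values as JSON. carry_out: Moves the arm, as the interface text tells. Its arguments: {"type":"object","properties":{"linear":{"type":"array"},"roll":{"type":"array"},"gripper":{"type":"number"},"grip_force":{"type":"number"}},"required":["linear","roll"]}

```bash
mkdir -p pics; cat > h.py <<'E'
import numpy as np, cv2
from plant import status, snapshot, finish_job, cut_out, tip_of
def save(p,n,crop=None,scale=1):
    im=cv2.cvtColor(p["img"],cv2.COLOR_RGB2BGR)
    if crop: im=im[crop[1]:crop[3],crop[0]:crop[2]]
    if scale!=1: im=cv2.resize(im,None,fx=scale,fy=scale,interpolation=cv2.INTER_CUBIC)
    cv2.imwrite(f"pics/{n}.png",im)
def cloud(p):
    z=p["range_z"].astype(float); v,u=np.mgrid[:z.shape[0],:z.shape[1]]
    c=np.stack([(u-p["cx"])/p["fx"]*z,(v-p["cy"])/p["fy"]*z,z,np.ones_like(z)],-1)
    w=(c@p["world_from_camera"].T)[...,:3]; w[z<=0]=np.nan
    return w
def ray(p,px,h):
    T=p["world_from_camera"]; d=T[:3,:3]@np.array([(px[0]-p["cx"])/p["fx"],(px[1]-p["cy"])/p["fy"],1]); o=T[:3,3]
    return o+d*(h-o[2])/d[2]
E
python3 - <<'E'
from h import *
s=status.get_state()
print({k:np.round(v,3) for k,v in s.items()})
for n in ["top","scene"]:
    p=snapshot(n); save(p,n+"0",scale=1.5); print(n,np.round(p["world_from_camera"],3),p["fx"],p["shot"])
    W=cloud(p)
    for q in ["stop_1","board","pan","tray"]:
        for d in cut_out(p,q)[:4]:
            r=d["region"]; w=W[r]; print(q,round(d["confidence"],2),np.round(d["pixel"]),r.sum(),np.round(np.nanpercentile(w,[2,50,98],axis=0),3).tolist())
        for d in tip_of(p,q)[:4]: print(" tip",round(d["confidence"],2),np.round(d["pixel"],1))
E
```

```text
{'clock': np.float64(0.0), 'q': array([ 1.219,  0.69 , -0.194,  1.566,  0.157,  0.902, -0.215]), 'qd': array([-0.002,  0.001,  0.   , -0.   , -0.001, -0.   , -0.   ]), 'joint_torque': array([ 0.0000e+00, -5.2755e+01, -1.2670e+00, -1.5343e+01, -5.3000e-02,
        7.0000e-03,  0.0000e+00]), 'tool_pos': array([ 0.235, -0.579,  0.257]), 'eef_rot': array([ 0.981,  0.192, -0.   , -0.001]), 'contact_force': array([-0.761, -0.086,  0.297]), 'moment': array([0.015, 0.035, 0.024]), 'opening': np.float64(1.003)}
top [[-0.01  -0.992  0.129  0.269]
 [-1.     0.008 -0.014  0.188]
 [ 0.012 -0.129 -0.992  1.076]
 [ 0.     0.     0.     1.   ]] 370.1914767247119 1
stop_1 0.74 [164. 201.] 156 [[0.379, 0.401, 0.007], [0.392, 0.413, 0.058], [0.412, 0.43, 0.063]]
stop_1 0.5 [182. 197.] 116 [[0.383, 0.356, 0.016], [0.397, 0.369, 0.058], [0.418, 0.381, 0.062]]
stop_1 0.46 [204. 196.] 135 [[0.389, 0.302, 0.019], [0.401, 0.315, 0.059], [0.421, 0.331, 0.063]]
 tip 0.7 [201.9 197.9]
 tip 0.51 [183.7 198.6]
board 0.59 [188. 199.] 886 [[0.36, 0.292, 0.002], [0.398, 0.356, 0.006], [0.444, 0.445, 0.049]]
board 0.
[... 648 characters left out ...]
.012], [0.382, 0.419, 0.051], [0.413, 0.432, 0.062]]
stop_1 0.51 [214. 207.] 240 [[0.388, 0.305, 0.01], [0.392, 0.322, 0.048], [0.423, 0.334, 0.062]]
stop_1 0.47 [201. 217.] 241 [[0.382, 0.359, 0.012], [0.386, 0.374, 0.05], [0.418, 0.387, 0.063]]
 tip 0.82 [184.5 234. ]
 tip 0.71 [217.3 213.6]
 tip 0.49 [199.  223.4]
board 0.6 [201. 228.] 715 [[0.358, 0.293, 0.001], [0.382, 0.387, 0.006], [0.435, 0.448, 0.012]]
 tip 0.62 [203.  223.4]
pan 0.8 [308. 172.] 902 [[0.358, -0.069, -0.0], [0.416, -0.014, 0.004], [0.472, 0.043, 0.013]]
 tip 0.86 [306.4 170.7]
 tip 0.57 [298.2 192.4]
tray 0.82 [255. 196.] 1235 [[0.354, 0.129, -0.0], [0.405, 0.194, 0.004], [0.452, 0.257, 0.013]]
 tip 0.9 [256.  197.5]
```

View pics/top0.png

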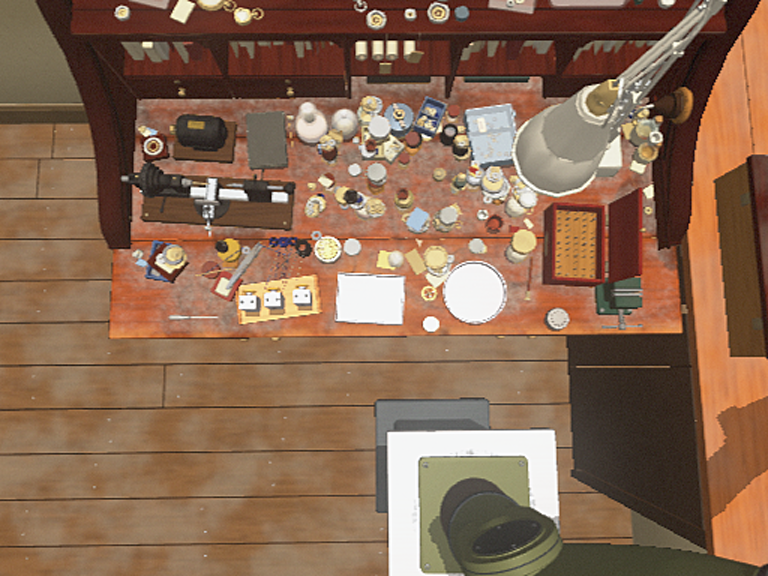

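View pics/scene0.png

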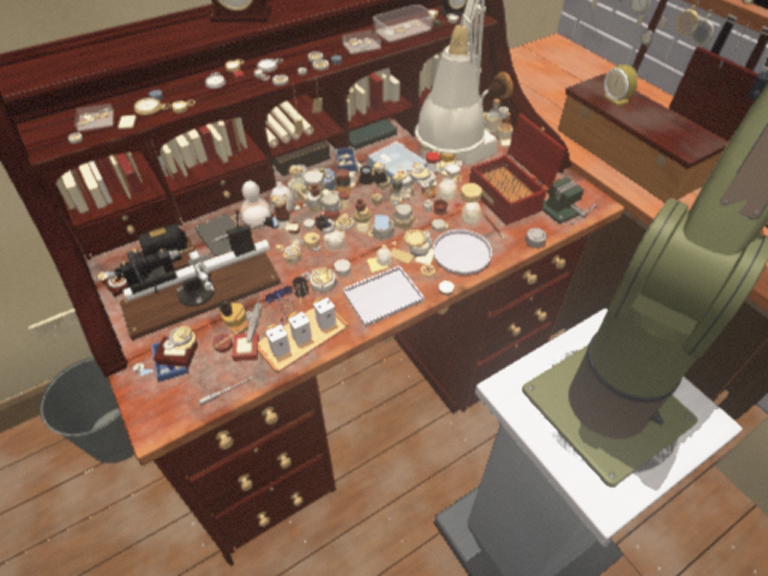

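The top view shows the three stops on the board at about (248,300), (274,298) and (303,296), with the tray at (370,298) and the pan at (475,292). Next I'll measure exact poses and the clutter heights.

```bash
cat > m.py <<'E'
from h import *
for n in ["top","scene"]:
    p=snapshot(n); W=cloud(p)
    print("==",n)
    if n=="top": save(p,"stops0",(140,160,360,240),3.6)
    rs=[d for d in cut_out(p,"stop_1") if d["confidence"]>.3]
    for d in rs:
        w=W[d["region"]]; t=w[w[:,2]>.054]
        if len(t)<10: continue
        (c,sz,a)=cv2.minAreaRect((t[:,:2]*1000).astype(np.float32))
        print("stop top n",len(t),np.round(t.mean(0),4),"rect",np.round(c,1),np.round(sz,1),round(a,1))
    for q in ["tray","board","pan"]:
        d=cut_out(p,q)[0]; w=W[d["region"]]; 
        w=w[~np.isnan(w[:,0])]
        (c,sz,a)=cv2.minAreaRect((w[:,:2]*1000).astype(np.float32)); print(q,np.round(c,1),np.round(sz,1),round(a,1),len(w))
    if n=="top":
        H=W.reshape(-1,3);H=H[~np.isnan(H[:,0])]
        xs=np.arange(.28,.72,.04);ys=np.arange(-.64,.56,.05)
        print("      ",*(f"{y:5.2f}" for y in ys))
        for x in xs:
            print(f"{x:.2f}",*[ (lambda m: f"{H[m,2].max()*1000:5.0f}" if m.any() else "    -")((abs(H[:,0]-x)<.02)&(abs(H[:,1]-y)<.025)) for y in ys])
    for q in ["wheel","dial","block","pin_vice_1"]:
        for d in cut_out(p,q)[:1]:
            w=W[d["region"]]; print(q,round(d["confidence"],2),np.round(np.nanmedian(w,axis=0),3))
E
python3 m.py
```

```text
== top
stop top n 107 [0.3963 0.37   0.0596] rect [399.7 369.8] [34.3 28. ] 0.3
stop top n 103 [0.3922 0.4159 0.0595] rect [397.2 415.8] [34.3 29.8] 0.4
tray [403.2 189.9] [130.6  96.7] 86.3 1485
board [404.7 367.4] [ 76.7 157.2] 6.9 816
pan [414.8 -11.6] [121.4 121.7] 76.8 1413
       -0.64 -0.59 -0.54 -0.49 -0.44 -0.39 -0.34 -0.29 -0.24 -0.19 -0.14 -0.09 -0.04  0.01  0.06  0.11  0.16  0.21  0.26  0.31  0.36  0.41  0.46  0.51  0.56
0.28  -768     3     6   119     4  -771  -772  -771  -772  -772  -771  -769  -766  -772  -768  -770  -772  -767  -771  -770  -774  -770  -770  -772  -770
0.32     -     -     -   125     6     4     3    39     5    21    18     4     5     4     7     5     2     5     4     4     5     4     4     3     3
0.36     -     -     -   126     4     5    48    74    72    24    25     4    15    13    12    16    16    16    16    11    10    52    14     8    13
0.40     -     -     -   128     4     6     5    75    74    14     9    15    14     9    15    15     9     9    17    65    65    64    25    22     6
0.44     -     -     -   127     6     5   
[... 926 characters left out ...]
8    92   109   437   407   357   277    53    60    17    80    83    81    84     9    21    22    71    73    62
wheel 0.6 [0.416 0.076 0.002]
block 0.47 [ 0.359 -0.168  0.019]
pin_vice_1 0.65 [0.37  0.565 0.007]
== scene
stop top n 108 [0.3963 0.3725 0.0595] rect [401.1 372.3] [35.4 29.8] 1.7
stop top n 95 [0.4012 0.3201 0.0596] rect [406.2 320.3] [36.5 28.2] 8.4
stop top n 101 [0.3911 0.4186 0.0597] rect [396.8 418.2] [36.  28.4] 0.3
tray [408.8 191.5] [130.7 108.4] 85.9 1213
board [404.2 371.2] [ 80.7 158.3] 10.0 633
pan [413.2 -15.5] [131.7 123.7] 76.8 941
wheel 0.47 [0.417 0.076 0.   ]
dial 0.56 [0.35  0.076 0.008]
block 0.47 [ 0.359 -0.164  0.018]
pin_vice_1 0.51 [0.369 0.564 0.008]
```

View pics/stops0.png

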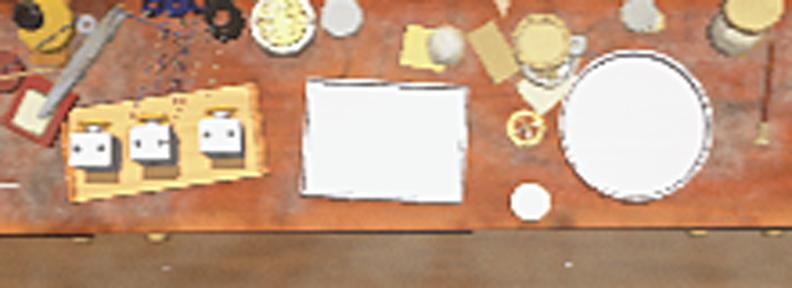

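```bash
python3 - <<'E'
from h import *
p=snapshot("scene"); save(p,"s_zoom",(160,180,270,260),7); 
p=snapshot("top"); save(p,"t_zoom",(150,175,230,225),9); 
E
```

```text
(no output)
```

View pics/s_zoom.png

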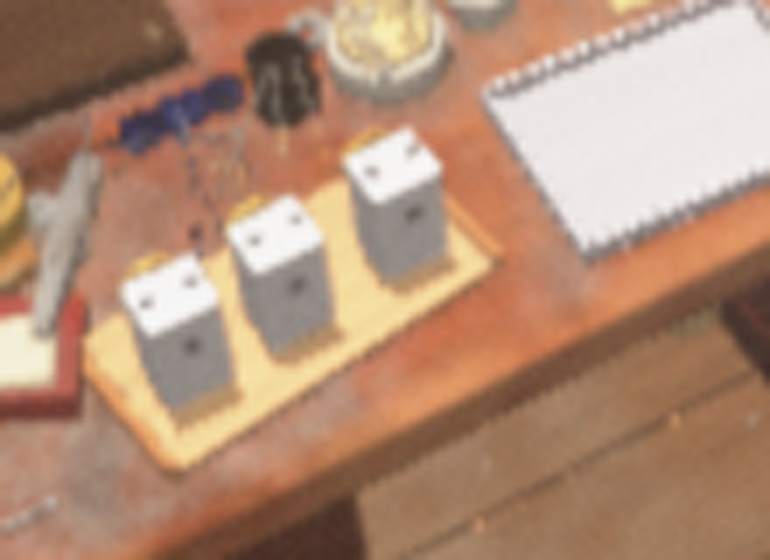

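View pics/t_zoom.png

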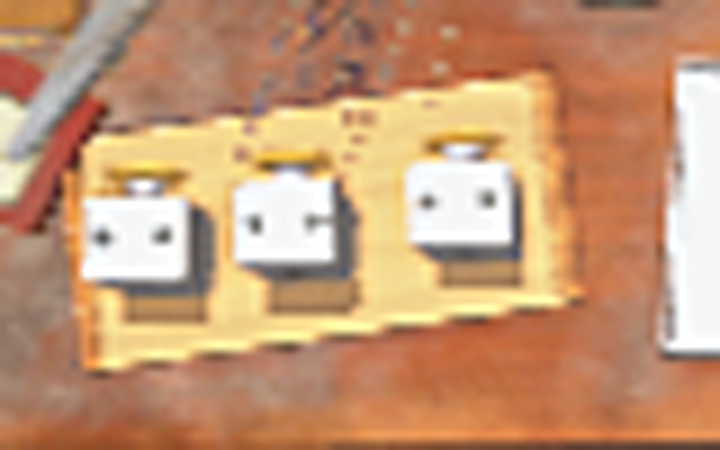

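The zooms show the brass caps at the upper, far (+x) side of each stop. The stops also look turned slightly relative to the board. I'll fit planes to their faces to get yaw and centre.

```bash
cat > fit.py <<'E'
from h import *
def fit(p):
    W=cloud(p); out=[]
    for d in cut_out(p,"stop_1"):
        if d["confidence"]<.25: continue
        r=cv2.erode(d["region"].astype(np.uint8),np.ones((3,3)))>0
        w=W[r]; f=w[(w[:,2]>.012)&(w[:,2]<.052)]; t=w[(w[:,2]>.054)]
        wf=W[d["region"]]; tf=wf[wf[:,2]>.054]
        if len(f)<15: print("few",len(f)); continue
        xm=np.percentile(f[:,0],45); 
        a=np.polyfit(f[:,1],f[:,0],1)
        for _ in range(5):
            e=f[:,0]-np.polyval(a,f[:,1]); k=abs(e)<max(.0025,1.0*np.median(abs(e))); a=np.polyfit(f[k,1],f[k,0],1)
        print("conf %.2f"%d["confidence"],"n",len(f),k.sum(),"yaw",round(-np.arctan(a[0]),3),"face mid",np.round(f[k].mean(0),4),"top mean",np.round(np.nanmean(t,0),4),"top y range",np.round(np.percentile(tf[:,1],[2,98]),4),"x",np.round(np.percentile(tf[:,0],[2,98]),4))
if __name__=="__main__":
    for i in range(2): fit(snapshot("scene"))
    fit(snapshot("top"))
E
python3 fit.py
```

```text
conf 0.69 n 84 72 yaw 0.021 face mid [0.3845 0.3738 0.0345] top mean [0.394  0.3749 0.0599] top y range [0.3596 0.3868] x [0.3831 0.4142]
conf 0.63 n 94 76 yaw -0.006 face mid [0.3902 0.3199 0.0331] top mean [0.3991 0.3213 0.0596] top y range [0.3052 0.333 ] x [0.3884 0.4147]
conf 0.66 n 75 64 yaw 0.039 face mid [0.3846 0.374  0.0347] top mean [0.393  0.3747 0.0597] top y range [0.3599 0.3863] x [0.3827 0.4087]
conf 0.59 n 89 81 yaw 0.021 face mid [0.3799 0.4194 0.0336] top mean [0.3895 0.4198 0.0597] top y range [0.4038 0.4322] x [0.3793 0.4122]
conf 0.54 n 95 78 yaw 0.02 face mid [0.3903 0.3191 0.0325] top mean [0.3997 0.3211 0.0596] top y range [0.3051 0.3332] x [0.3893 0.4157]
conf 0.57 n 35 17 yaw -0.88 face mid [0.3945 0.4062 0.0404] top mean [0.3912 0.4142 0.0596] top y range [0.4025 0.4303] x [0.3804 0.4028]
few 7
conf 0.48 n 18 9 yaw -0.859 face mid [0.41   0.3113 0.0468] top mean [0.4012 0.3148 0.0594] top y range [0.3036 0.3284] x [0.3901 0.4135]
```

```bash
python3 - <<'E'
from h import *
for n in ["top","scene"]:
    H=cloud(snapshot(n)).reshape(-1,3);H=H[~np.isnan(H[:,0])]
    xs=np.arange(.42,.52,.01);ys=np.arange(.29,.48,.01)
    print("     ",*(f"{y:4.2f}" for y in ys))
    for x in xs: print(f"{x:.2f}",*[ (lambda m: f"{H[m,2].max()*1000:4.0f}" if m.any() else "   -")((abs(H[:,0]-x)<.005)&(abs(H[:,1]-y)<.005)) for y in ys])
E
```

```text
0.29 0.30 0.31 0.32 0.33 0.34 0.35 0.36 0.37 0.38 0.39 0.40 0.41 0.42 0.43 0.44 0.45 0.46 0.47
0.42   10   10   50   58   50    8    9   49   54   51   14    7    8   11    8    8   21   35   25
0.43   12   12    9    5    5    8   31   12    9    8   16    8    9    9    8   18   34   35   26
0.44   13   11    8    8   33    8   34   11    8    8   15    6    3    3    3   32   35   31   24
0.45   11   13    5   10   30   33    2    7    4   14    6    3    4    2   29   32   32   21   22
0.46    5    3    2   29    3   27    8    9   14   14    2    3    4   28   32   32   26   24   25
0.47    3    2    6   30   31   30    3   20   12   15    4    5    0   35   28   29   36   37   38
0.48   22    5    1   32   31   29   27   12   15   12    3    5   29   32   25   37   39   39   39
0.49   21   12   30   30   34   31    9   10   13    2    2   13   31   22   21   39   41   58   59
0.50   22   16   33   31   32    8    7    4   18   12   14   14   30   19   36   40   38   58   62
0.51   19    1   36   30   30    8    7   15    7    8   11   29   29    2    7   41   38   58   60
0.52 
[... 595 characters left out ...]

0.46    1 -777 -773    2   30   34    2   11   10   16    3    3    3    3   29   31   30   24   24
0.47    4    1    5   30    3    4    4   18   12   17    3    3    2   31   28   27   27   36   42
0.48   29    1    3   32   32    2   26    1   12    5    5    4   22   33   25   33   38   39   38
0.49   21   19   33   32   34   30   10   15   16    2    1   14   30   21   23   38   41   59   59
0.50   23   17   32   31   34    5   13    4   12   12   15   14   31   18   37   38   38   60   59
0.51   22   18   31   31   31    6    6    8    7    7   14   32   29   13    5   37   39   57   59
0.52   26    7 -775   30   30    6    7    8   10    6    7    2    3    2    2    -   33   35    -
```

Call:
carry_out(linear=[[0.04, 0.04, 0.03], [0.07, 0.08, 0.05], [0.1, 0.12, 0.05], [0.13, 0.16, 0.05], [0.15, 0.2, 0.05], [0.17, 0.24, 0.05], [0.18, 0.28, 0.05], [0.19, 0.32, 0.05]], roll=[0.1, 0.2, 0.3, 0.4, 0.5, 0.6, 0.7, 0.8], gripper=0.62, grip_force=20)

```text
clock: 2.97
tool_pos: [0.4094, -0.3069, 0.3077]
eef_rot: [0.828, 0.561, 0.0, 0.001]
contact_force: [0.6, -0.5, 0.8]
opening: 0.619
```

Call:
carry_out(linear=[[0.005, 0.04, 0], [0.01, 0.08, 0], [0.015, 0.12, 0], [0.015, 0.16, 0], [0.015, 0.2, 0], [0.015, 0.24, 0], [0.015, 0.28, 0], [0.015, 0.32, 0]], roll=[0.05, 0.1, 0.15, 0.2, 0.25, 0.3, 0.35, 0.39], gripper=0.55)

```text
clock: 3.63
tool_pos: [0.4241, 0.0148, 0.308]
eef_rot: [0.703, 0.711, 0.001, 0.001]
contact_force: [0.7, -0.4, -0.4]
opening: 0.548
```

Call:
carry_out(linear=[[0, 0.04, -0.02], [0, 0.08, -0.04], [-0.005, 0.12, -0.06], [-0.01, 0.16, -0.09], [-0.01, 0.2, -0.12], [-0.015, 0.24, -0.14], [-0.015, 0.28, -0.16], [-0.015, 0.31, -0.17]], roll=[0, 0, 0, 0, 0, 0, 0, 0])

```text
clock: 4.3
tool_pos: [0.4089, 0.3047, 0.1458]
eef_rot: [0.703, 0.711, 0.0, 0.001]
contact_force: [1.0, 0.2, 0.2]
opening: 0.55
```

Call:
carry_out(linear=[[0, 0.0065, 0], [0, 0.013, -0.02], [0, 0.013, -0.04], [0, 0.013, -0.06], [0, 0.013, -0.075], [0, 0.013, -0.088], [0, 0.013, -0.098], [0, 0.013, -0.098]], roll=[0, 0, 0, 0, 0, 0, 0, 0])

```text
clock: 4.97
tool_pos: [0.4084, 0.3171, 0.0464]
eef_rot: [0.703, 0.711, -0.001, 0.001]
contact_force: [-0.3, -0.4, -0.2]
opening: 0.549
```

Call:
carry_out(linear=[[0, 0, 0], [0, 0, 0], [0, 0, 0], [0, 0, 0], [0, 0, 0], [0, 0, 0]], roll=[0, 0, 0, 0, 0, 0], gripper=0.0, grip_force=20)

```text
clock: 5.47
tool_pos: [0.4087, 0.3174, 0.047]
eef_rot: [0.703, 0.711, -0.001, 0.001]
contact_force: [-0.9, 0.4, 4.7]
opening: 0.332
```

Call:
carry_out(linear=[[0, 0, 0], [0, 0, 0], [0, 0, 0]], roll=[0, 0, 0])

```text
clock: 5.72
tool_pos: [0.4089, 0.3174, 0.0471]
eef_rot: [0.703, 0.711, -0.0, 0.001]
contact_force: [-0.1, -0.3, 2.0]
opening: 0.334
```

```bash
python3 - <<'E'
from h import *
s=status.get_state(); print(np.round(s["contact_force"],1),s["opening"])
p=snapshot("scene"); save(p,"g1",(120,90,320,250),4)
E
```

```text
[-0.1 -0.3  2. ] 0.33426012069545463
```

View pics/g1.png

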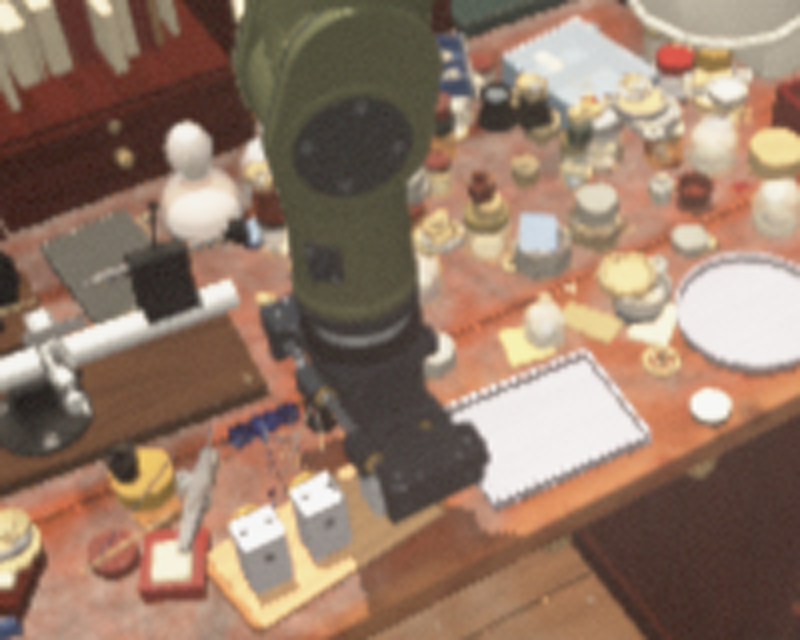

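Stop C (y≈0.317) closes to 29.4 mm at 20 N, so it is weak and goes in the pan. The picture shows the gripper on it at (370,470), with the other two standing untouched at (262,550) and (320,510).

Call:
carry_out(linear=[[0, 0, 0.02], [0, 0, 0.045], [0, -0.015, 0.07], [0, -0.045, 0.085], [0, -0.08, 0.09], [0.002, -0.12, 0.09], [0.004, -0.16, 0.09], [0.006, -0.2, 0.09]], roll=[0, 0, 0, 0, 0, 0, 0, 0])

```text
clock: 6.43
tool_pos: [0.4146, 0.1158, 0.1373]
eef_rot: [0.702, 0.712, -0.0, 0.002]
contact_force: [1.7, -1.0, -1.1]
opening: 0.339
```

Call:
carry_out(linear=[[0, -0.035, 0], [0, -0.07, 0], [0, -0.09, -0.01], [0, -0.1, -0.02], [0, -0.105, -0.04], [0, -0.105, -0.06], [0, -0.105, -0.075], [0, -0.105, -0.08]], roll=[0, 0, 0, 0, 0, 0, 0, 0])

```text
clock: 7.1
tool_pos: [0.4078, 0.0074, 0.0712]
eef_rot: [0.701, 0.713, -0.014, -0.003]
contact_force: [-0.3, -0.1, -1.1]
opening: 0.332
```

```bash
python3 - <<'E'
from h import *
s=status.get_state(); print(np.round(s["tool_pos"],4),np.round(s["eef_rot"],3),np.round(s["contact_force"],1),s["opening"])
p=snapshot("scene"); save(p,"g2",(200,80,400,230),4)
p=snapshot("top"); save(p,"g2t",(200,140,400,240),4)
E
```

```text
[0.4078 0.0074 0.0712] [ 0.701  0.713 -0.014 -0.003] [-0.3 -0.1 -1.1] 0.3317214052760719
```

View pics/g2.png

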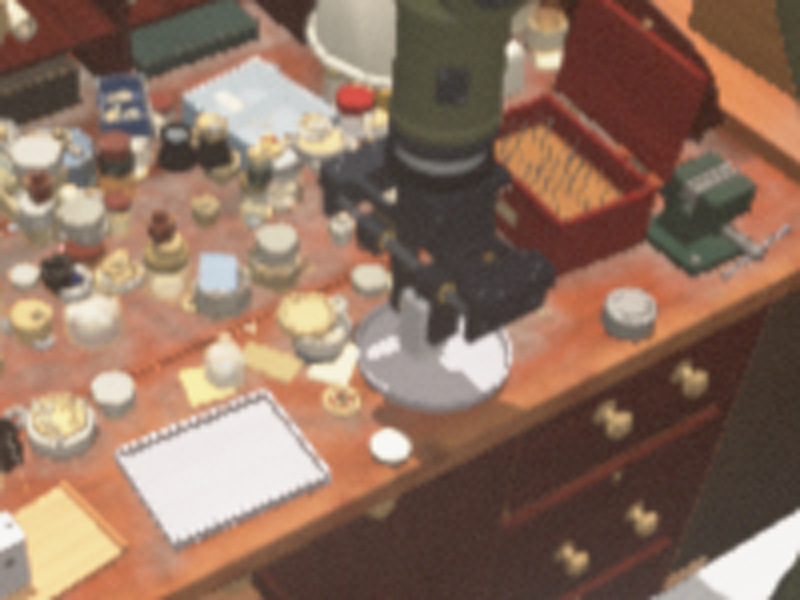

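```bash
python3 - <<'E'
from h import *
s=status.get_state(); print(np.round(s["q"],3), np.round(s["tool_pos"],4),np.round(s["eef_rot"],4))
E
```

```text
[-0.025  0.84  -0.184  2.316  1.423  0.147 -1.557] [0.4073 0.0075 0.0707] [ 0.701   0.713  -0.0138 -0.0046]
```

Call:
carry_out(linear=[[0.006, 0, 0.005], [0.014, 0, 0], [0.014, 0, -0.01], [0.014, 0, -0.015]], roll=[0, 0, 0, 0])

```text
clock: 7.53
tool_pos: [0.4222, 0.0079, 0.0558]
eef_rot: [0.701, 0.713, -0.013, -0.005]
contact_force: [-0.4, -0.6, -1.0]
opening: 0.335
```

```bash
python3 - <<'E'
from h import *
s=status.get_state(); print(np.round(s["q"],3), np.round(s["tool_pos"],4),np.round(s["eef_rot"],4))
E
```

```text
[-0.069  0.874 -0.104  2.279  1.374  0.089 -1.495] [0.4222 0.0079 0.0558] [ 0.7014  0.7127 -0.0126 -0.0047]
```

Call:
carry_out(linear=[[0.002, 0.002, -0.005], [0.002, 0.002, -0.009], [0.002, 0.002, -0.01], [0.002, 0.002, -0.01]], roll=[0, 0, 0, 0])

```text
clock: 7.87
tool_pos: [0.4242, 0.0099, 0.0459]
eef_rot: [0.701, 0.713, -0.013, -0.005]
contact_force: [0.0, -0.5, -1.1]
opening: 0.335
```

```bash
python3 - <<'E'
from h import *
s=status.get_state(); print(np.round(s["q"],3), np.round(s["tool_pos"],4),np.round(s["eef_rot"],4),s["contact_force"])
E
```

```text
[-0.071  0.897 -0.108  2.273  1.565  0.092 -1.689] [0.4242 0.0099 0.0459] [ 0.7012  0.7128 -0.0126 -0.0047] [ 0.02235346 -0.49482621 -1.14325402]
```

Call:
carry_out(linear=[[0, 0, -0.001], [0, 0, -0.002], [0, 0, -0.003], [0, 0, -0.003]], roll=[0, 0, 0, 0])

```text
clock: 8.2
tool_pos: [0.4239, 0.0098, 0.0438]
eef_rot: [0.701, 0.713, -0.012, -0.005]
contact_force: [-1.5, 0.2, 8.4]
opening: 0.333
```

Call:
carry_out(linear=[[0, 0, 0], [0, 0, 0], [0, 0, 0], [0, 0, 0]], roll=[0, 0, 0, 0], gripper=0.55)

```text
clock: 8.53
tool_pos: [0.424, 0.0098, 0.0438]
eef_rot: [0.701, 0.713, -0.012, -0.005]
contact_force: [-0.5, -0.2, -0.1]
opening: 0.552
```

Call:
carry_out(linear=[[0, 0, 0.015], [0, 0, 0.035], [0, 0, 0.06], [0, 0, 0.085], [0, 0.02, 0.1], [0, 0.06, 0.1], [0, 0.1, 0.1], [0, 0.14, 0.1]], roll=[0, 0, 0, 0, 0, 0, 0, 0])

```text
clock: 9.2
tool_pos: [0.4241, 0.1506, 0.1442]
eef_rot: [0.702, 0.712, -0.012, -0.005]
contact_force: [0.9, -0.7, 0.8]
opening: 0.554
```

```bash
python3 - <<'E'
from h import *
import fit
s=status.get_state(); print(np.round(s["q"],3), np.round(s["tool_pos"],4),np.round(s["eef_rot"],4))
p=snapshot("scene"); save(p,"g3",(160,80,400,260),3.3); fit.fit(p)
E
```

```text
[-0.103  0.734 -0.549  2.149  0.804  0.503 -1.263] [0.4241 0.1506 0.1442] [ 0.7023  0.7118 -0.012  -0.0045]
conf 0.56 n 96 83 yaw -0.009 face mid [0.3801 0.4194 0.0335] top mean [0.3903 0.419  0.0597] top y range [0.4036 0.4322] x [0.3785 0.4117]
conf 0.55 n 100 50 yaw -0.285 face mid [0.4086 0.0141 0.0334] top mean [0.4176 0.0147 0.0567] top y range [-0.0015  0.026 ] x [0.4061 0.4305]
conf 0.48 n 77 68 yaw 0.017 face mid [0.3845 0.3741 0.0357] top mean [0.3942 0.3744 0.06  ] top y range [0.3578 0.3865] x [0.3836 0.4171]
```

View pics/g3.png

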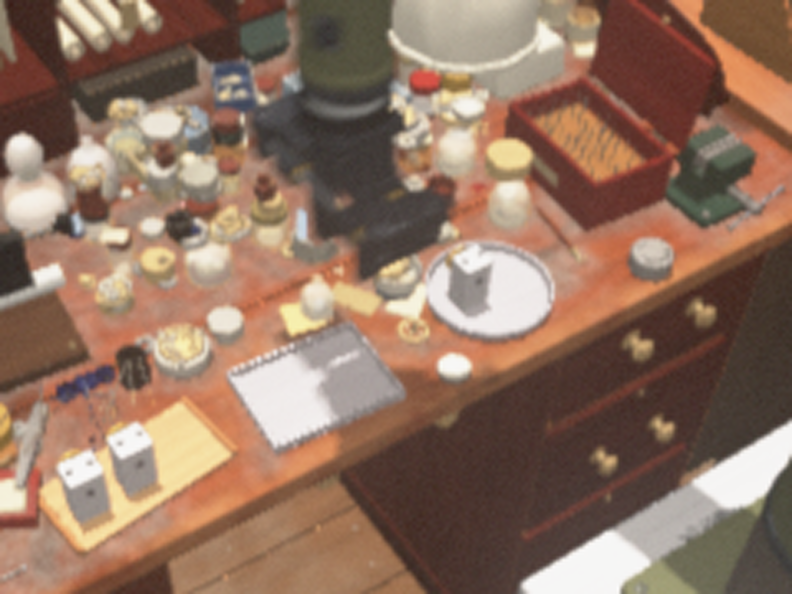

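Call:
carry_out(linear=[[-0.003, 0.035, 0], [-0.006, 0.07, 0], [-0.01, 0.11, 0], [-0.014, 0.15, 0], [-0.018, 0.185, 0], [-0.0205, 0.21, -0.005], [-0.0205, 0.2205, -0.015], [-0.0205, 0.2205, -0.025]], roll=[0, 0, 0, 0, 0, 0, 0, 0])

```text
clock: 9.97
tool_pos: [0.4033, 0.3814, 0.119]
eef_rot: [0.697, 0.717, -0.007, -0.008]
contact_force: [0.8, 0.2, 0.0]
opening: 0.551
```

Call:
carry_out(linear=[[0, -0.005, 0], [0, -0.0104, 0], [0, -0.0104, -0.005], [0, -0.0104, -0.01]], roll=[-0.01, -0.02, -0.02, -0.02])

```text
clock: 10.3
tool_pos: [0.4043, 0.3685, 0.1088]
eef_rot: [0.705, 0.709, -0.007, -0.007]
contact_force: [0.1, -0.5, -0.3]
opening: 0.551
```

```bash
python3 - <<'E'
from h import *
s=status.get_state(); print(np.round(s["q"],3), np.round(s["tool_pos"],4),np.round(s["eef_rot"],4))
E
```

```text
[-0.504  0.867 -0.536  1.893  0.729  0.599 -1.505] [0.4043 0.3685 0.1088] [ 0.705   0.7091 -0.0074 -0.0068]
```

Call:
carry_out(linear=[[-0.001, 0.002, -0.015], [-0.001, 0.002, -0.03], [-0.001, 0.002, -0.045], [-0.001, 0.002, -0.055], [-0.001, 0.002, -0.061], [-0.001, 0.002, -0.061]], roll=[0, 0, 0, 0, 0, 0])

```text
clock: 10.8
tool_pos: [0.4031, 0.3696, 0.0468]
eef_rot: [0.705, 0.709, -0.008, -0.007]
contact_force: [-0.1, 0.2, -0.5]
opening: 0.549
```

Call:
carry_out(linear=[[0, 0, 0], [0, 0, 0], [0, 0, 0], [0, 0, 0], [0, 0, 0], [0, 0, 0], [0, 0, 0]], roll=[0, 0, 0, 0, 0, 0, 0], gripper=0.0, grip_force=20)

```text
clock: 11.38
tool_pos: [0.4032, 0.3699, 0.0473]
eef_rot: [0.705, 0.709, -0.008, -0.007]
contact_force: [-0.2, 0.3, 3.5]
opening: 0.376
```

Call:
carry_out(linear=[[0, 0, 0], [0, 0, 0], [0, 0, 0], [0, 0, 0]], roll=[0, 0, 0, 0])

```text
clock: 11.72
tool_pos: [0.4033, 0.3699, 0.0473]
eef_rot: [0.705, 0.709, -0.008, -0.007]
contact_force: [-0.0, -0.4, 0.8]
opening: 0.373
```

Call:
carry_out(linear=[[0, 0, 0], [0, 0, 0], [0, 0, 0], [0, 0, 0], [0, 0, 0], [0, 0, 0]], roll=[0, 0, 0, 0, 0, 0], grip_force=12)

```text
clock: 12.22
tool_pos: [0.4034, 0.3699, 0.0473]
eef_rot: [0.705, 0.709, -0.008, -0.007]
contact_force: [0.4, -0.1, 0.7]
opening: 0.386
```

```bash
python3 - <<'E'
from h import *
s=status.get_state(); print(s["opening"],s["opening"]*88)
p=snapshot("scene"); save(p,"g4",(130,120,290,240),5)
E
```

```text
0.3857812659752775 33.948751405824424
```

View pics/g4.png

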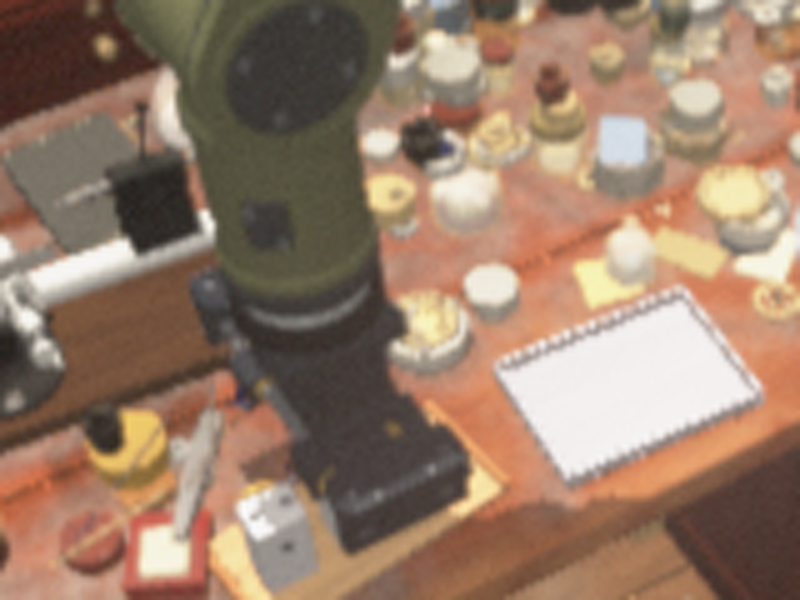

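Stop B squeezes to 32.8 mm at 20 N and springs back to 33.9 mm at 12 N, so it is springy, not bottomed at 30 mm, and therefore sound. It goes in the tray. The picture shows stop A alone on the board at (277,535).

Call:
carry_out(linear=[[0, 0, 0.01], [0, 0, 0.03], [0, 0, 0.055], [0, -0.01, 0.075], [0.002, -0.035, 0.085], [0.004, -0.07, 0.085], [0.006, -0.11, 0.085], [0.007, -0.145, 0.085]], roll=[0, 0, 0, 0, 0, 0, 0, 0], grip_force=18)

```text
clock: 12.93
tool_pos: [0.4102, 0.2226, 0.133]
eef_rot: [0.705, 0.709, -0.008, -0.006]
contact_force: [0.8, -0.4, -1.1]
opening: 0.377
```

Call:
carry_out(linear=[[0, -0.025, 0], [0, -0.045, 0], [0, -0.055, -0.01], [0, -0.06, -0.025], [0, -0.06, -0.045], [0, -0.06, -0.06], [0, -0.06, -0.07], [0, -0.06, -0.07]], roll=[0, 0, 0, 0, 0, 0, 0, 0])

```text
clock: 13.6
tool_pos: [0.4095, 0.1626, 0.062]
eef_rot: [0.705, 0.709, -0.009, -0.006]
contact_force: [0.3, -0.2, -1.5]
opening: 0.38
```

```bash
python3 - <<'E'
from h import *
s=status.get_state(); print(np.round(s["q"],3), np.round(s["tool_pos"],4),np.round(s["eef_rot"],4))
E
```

```text
[-0.335  0.865 -0.233  2.223  1.094  0.192 -1.571] [0.4095 0.1626 0.062 ] [ 0.7047  0.7094 -0.0091 -0.0061]
```

Call:
carry_out(linear=[[0, 0, -0.006], [0, 0, -0.012], [0, 0, -0.016], [0, 0, -0.018], [0, 0, -0.0185]], roll=[0, 0, 0, 0, 0])

```text
clock: 14.02
tool_pos: [0.4097, 0.1629, 0.0442]
eef_rot: [0.705, 0.71, -0.009, -0.006]
contact_force: [-0.6, -0.8, 6.7]
opening: 0.38
```

Call:
carry_out(linear=[[0, 0, 0], [0, 0, 0], [0, 0, 0], [0, 0, 0]], roll=[0, 0, 0, 0], gripper=0.55)

```text
clock: 14.35
tool_pos: [0.4099, 0.163, 0.0445]
eef_rot: [0.705, 0.71, -0.008, -0.006]
contact_force: [-0.9, 0.7, -0.4]
opening: 0.55
```

Call:
carry_out(linear=[[0, 0, 0.015], [0, 0, 0.035], [0, 0, 0.06], [0, 0.02, 0.08], [0, 0.05, 0.09], [-0.003, 0.09, 0.09], [-0.006, 0.13, 0.09], [-0.008, 0.17, 0.09]], roll=[0, 0, 0, 0, 0, 0, 0, 0])

```text
clock: 15.02
tool_pos: [0.4016, 0.3342, 0.135]
eef_rot: [0.705, 0.709, -0.008, -0.006]
contact_force: [0.0, 0.5, 0.4]
opening: 0.55
```

```bash
python3 - <<'E'
from h import *
import fit
s=status.get_state(); print(np.round(s["q"],3), np.round(s["tool_pos"],4),np.round(s["eef_rot"],4))
p=snapshot("top"); save(p,"g5t",(140,150,360,240),3.5)
p=snapshot("scene"); save(p,"g5",(150,100,350,250),4);fit.fit(p)
E
```

```text
[-0.429  0.812 -0.585  1.951  0.734  0.619 -1.491] [0.4016 0.3342 0.135 ] [ 0.7049  0.7092 -0.0084 -0.0059]
conf 0.79 n 85 42 yaw -0.237 face mid [0.4073 0.0154 0.0358] top mean [0.4172 0.0154 0.0567] top y range [0.0004 0.0253] x [0.4057 0.4299]
conf 0.71 n 86 79 yaw 0.009 face mid [0.3803 0.4196 0.034 ] top mean [0.3894 0.4198 0.06  ] top y range [0.4043 0.4321] x [0.3781 0.4132]
conf 0.70 n 76 50 yaw -0.098 face mid [0.393  0.1717 0.0342] top mean [0.4037 0.1688 0.0569] top y range [0.152  0.1805] x [0.392  0.4175]
```

View pics/g5.png

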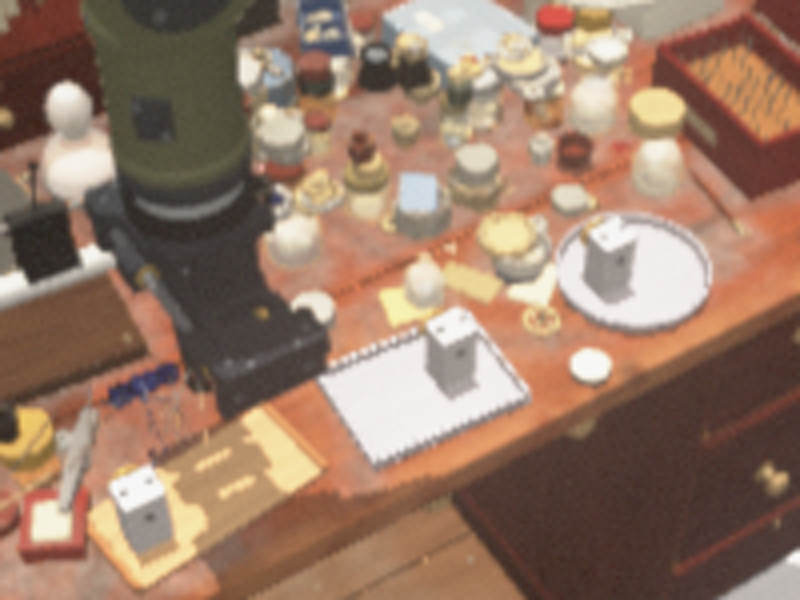

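Both placed stops are upright: one in the tray at (452,355), one in the pan at (608,260). Stop A stays on the board at (143,510). Next is A.

Call:
carry_out(linear=[[-0.001, 0.025, 0], [-0.002, 0.05, 0], [-0.0025, 0.07, 0], [-0.0025, 0.08, -0.005], [-0.0025, 0.082, -0.015], [-0.0025, 0.082, -0.025], [-0.0025, 0.082, -0.025]], roll=[0, 0, 0, 0, 0, 0, 0])

```text
clock: 15.75
tool_pos: [0.398, 0.4151, 0.107]
eef_rot: [0.703, 0.711, -0.01, -0.006]
contact_force: [0.3, 0.4, 0.2]
opening: 0.547
```

Call:
carry_out(linear=[[0, 0, -0.015], [0, 0, -0.03], [0, 0, -0.045], [0, 0, -0.057], [0, 0, -0.062], [0, 0, -0.062]], roll=[0, 0, 0, 0, 0, 0])

```text
clock: 16.25
tool_pos: [0.3978, 0.4134, 0.0437]
eef_rot: [0.704, 0.711, -0.012, -0.005]
contact_force: [-0.9, -1.1, 1.1]
opening: 0.548
```

Call:
carry_out(linear=[[0, 0, 0], [0, 0, 0], [0, 0, 0], [0, 0, 0], [0, 0, 0], [0, 0, 0], [0, 0, 0], [0, 0, 0]], roll=[0, 0, 0, 0, 0, 0, 0, 0], gripper=0.0, grip_force=20)

```text
clock: 16.92
tool_pos: [0.3979, 0.4136, 0.0443]
eef_rot: [0.704, 0.711, -0.011, -0.005]
contact_force: [-0.3, -1.2, 6.4]
opening: 0.333
```

Stop A closes to 29.3 mm at 20 N, so it is weak and goes in the pan. First I'll check the clutter near the pan against the gripper body.

```bash
python3 - <<'E'
from h import *
p=snapshot("top");H=cloud(p).reshape(-1,3);H=H[~np.isnan(H[:,0])]
xs=np.arange(.42,.56,.01);ys=np.arange(-.14,.08,.01)
print("     ",*(f"{y:5.2f}" for y in ys))
for x in xs: print(f"{x:.2f}",*[ (lambda m: f"{H[m,2].max()*1000:5.0f}" if m.any() else "    -")((abs(H[:,0]-x)<.005)&(abs(H[:,1]-y)<.005)) for y in ys])
W=cloud(p); d=cut_out(p,"pan")[0]; m=d["region"]; w=W[m]; w=w[w[:,2]<.02]
print(d["confidence"],cv2.minEnclosingCircle((w[:,:2]*1000).astype(np.float32)))
print(np.round(np.percentile(w,[1,99],axis=0),3))
E
```

```text
-0.14 -0.13 -0.12 -0.11 -0.10 -0.09 -0.08 -0.07 -0.06 -0.05 -0.04 -0.03 -0.02 -0.01  0.00  0.01  0.02  0.03  0.04  0.05  0.06  0.07  0.08
0.42     3     3    10     4     3     4     3    13     6     7     8     6     7    57    59    59    59    35     7    16     5     5     6
0.43     3     1    10     3     3     5     2    15     6     6     5     6    11     -    58    59    60    16    11    16     6     5     3
0.44     6     5    11     6     3     2     2    15    12     7     6     7     5     7    51    54    51     6    16    34    35     7     7
0.45     2     4     9     3     2     2     2     5    13    16     6     9     6     6     5     5     4    10    31    35    36    34    35
0.46     2     7     8     2     1     2     3     3    10    14    15     6     6     5     6     6    13    14    34    39    39    39    38
0.47     3     8    12    32    34    38     3     3     2     3    14    12    12    13    16    13    14    39    39    40    37    39    41
0.48     2     9     0    79    80    82    80     5     5     5     4     2     3     4     4     3    
[... 597 characters left out ...]
2     4     2
0.53     2     -     -     -     7     8     3     4    20    19     5     3     4     5     5     4     1     3    29    28     1     5    33
0.54     3     4     3     5     8    10     4    25    20    22    20     3     5     2     2     9    10    40    46    46    31    18    39
0.55     1     7     9    63    62     5     2    20    10     9    20     2     4     3     5     6    11    45    45    47    34    44    41
0.56     3     4    62    82    82    82     2    22    20    22    22    22    23     3     2     8    42    44    45    47    32    42    38
0.8 ((416.1700134277344, -15.451432228088379), 64.67752838134766)
[[ 0.356 -0.071 -0.002]
 [ 0.472  0.045  0.015]]
```

Call:
carry_out(linear=[[0, 0, 0.015], [0, 0, 0.04], [0.002, -0.02, 0.07], [0.005, -0.05, 0.09], [0.01, -0.085, 0.1], [0.013, -0.12, 0.1], [0.016, -0.16, 0.1], [0.02, -0.2, 0.1]], roll=[0, 0, 0, 0, 0, 0, 0, 0])

```text
clock: 17.68
tool_pos: [0.4179, 0.2123, 0.1446]
eef_rot: [0.703, 0.711, -0.011, -0.005]
contact_force: [1.1, -0.7, -1.0]
opening: 0.331
```

The jar at x 0.475–0.525, y −0.115…−0.065 is 81 mm tall, close to the gripper body's height. I'll turn the stop by about 0.35 rad so the body clears it.

Call:
carry_out(linear=[[0.001, -0.03, 0], [0.002, -0.065, 0], [0.003, -0.1, 0], [0.004, -0.14, 0], [0.005, -0.18, 0], [0.006, -0.215, 0], [0.006, -0.24, 0], [0.006, -0.252, 0]], roll=[0, 0.05, 0.1, 0.15, 0.2, 0.25, 0.3, 0.35])

```text
clock: 18.35
tool_pos: [0.4231, -0.0444, 0.1441]
eef_rot: [0.57, 0.821, -0.013, -0.003]
contact_force: [-0.3, 0.5, -1.2]
opening: 0.336
```

Call:
carry_out(linear=[[0, 0, -0.01], [0, 0, -0.025], [0, 0, -0.04], [0, 0, -0.05], [0, 0, -0.055], [0, 0, -0.055]], roll=[0, 0, 0, 0, 0, 0])

```text
clock: 18.85
tool_pos: [0.4229, -0.0443, 0.0882]
eef_rot: [0.57, 0.822, -0.014, -0.004]
contact_force: [0.2, 0.4, -1.3]
opening: 0.33
```

```bash
python3 - <<'E'
from h import *
s=status.get_state(); print(np.round(s["q"],3), np.round(s["tool_pos"],4),np.round(s["eef_rot"],4))
p=snapshot("scene"); save(p,"g6",(220,80,380,200),5)
E
```

```text
[ 0.286  0.834 -0.493  2.255  1.229  0.399 -0.914] [ 0.4229 -0.0443  0.0882] [ 0.57    0.8215 -0.0136 -0.0038]
```

View pics/g6.png

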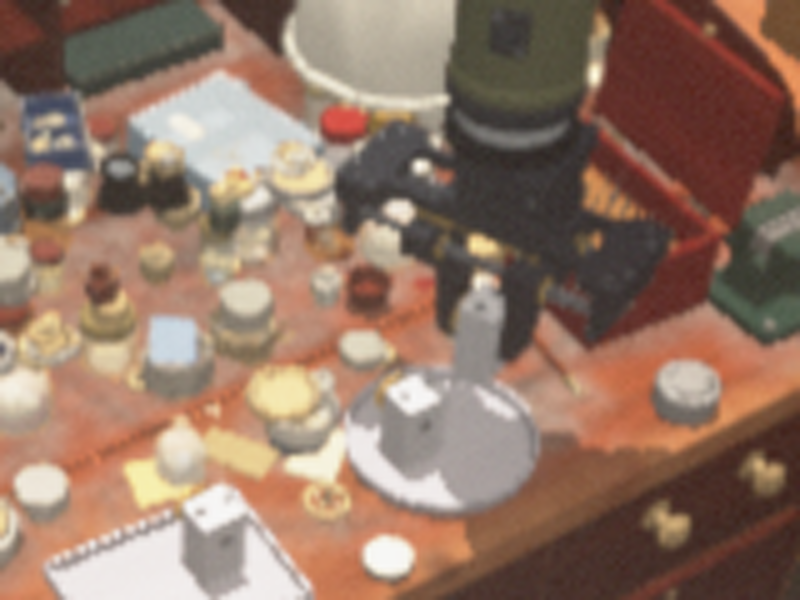

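Call:
carry_out(linear=[[0, 0.002, -0.01], [0, 0.004, -0.02], [0, 0.004, -0.03], [0, 0.004, -0.037], [0, 0.004, -0.04], [0, 0.004, -0.04]], roll=[0, 0, 0, 0, 0, 0])

```text
clock: 19.4
tool_pos: [0.4231, -0.0401, 0.0486]
eef_rot: [0.57, 0.822, -0.013, -0.004]
contact_force: [0.6, 0.2, -0.8]
opening: 0.33
```

Call:
carry_out(linear=[[0, 0, -0.003], [0, 0, -0.0055], [0, 0, -0.007], [0, 0, -0.0075]], roll=[0, 0, 0, 0])

```text
clock: 19.73
tool_pos: [0.4233, -0.0403, 0.0412]
eef_rot: [0.57, 0.822, -0.013, -0.003]
contact_force: [-0.3, -1.2, 7.0]
opening: 0.335
```

Call:
carry_out(linear=[[0, 0, 0], [0, 0, 0], [0, 0, 0], [0, 0, 0]], roll=[0, 0, 0, 0], gripper=0.53)

```text
clock: 20.07
tool_pos: [0.4233, -0.0403, 0.0413]
eef_rot: [0.57, 0.822, -0.013, -0.003]
contact_force: [-0.4, -0.8, 0.8]
opening: 0.533
```

Call:
carry_out(linear=[[0, 0, 0.01], [0, 0, 0.025], [0, 0, 0.045], [0, 0, 0.07], [0, 0, 0.1], [0, -0.02, 0.13], [0, -0.05, 0.16], [0, -0.08, 0.18]], roll=[0, 0, 0, 0, 0, 0, 0, 0])

```text
clock: 20.73
tool_pos: [0.4236, -0.1201, 0.2238]
eef_rot: [0.569, 0.822, -0.012, -0.003]
contact_force: [0.4, -0.3, -1.7]
opening: 0.534
```

Call:
carry_out(linear=[[0, -0.03, 0.01], [0, -0.07, 0.02], [0, -0.11, 0.02], [-0.01, -0.15, 0.02], [-0.02, -0.19, 0.02], [-0.03, -0.23, 0.02], [-0.04, -0.26, 0.02], [-0.04, -0.26, 0.02]], roll=[-0.05, -0.1, -0.15, -0.2, -0.25, -0.3, -0.35, -0.35])

```text
clock: 21.4
tool_pos: [0.379, -0.3878, 0.2427]
eef_rot: [0.708, 0.706, -0.014, -0.005]
contact_force: [0.1, -0.8, 0.3]
opening: 0.528
```

```bash
python3 - <<'E'
from h import *
import fit
s=status.get_state(); print(s["clock"],np.round(s["tool_pos"],4))
p=snapshot("scene"); save(p,"g7",(140,100,380,260),3.3); fit.fit(p)
p=snapshot("top"); save(p,"g7t",(140,150,380,240),3.3)
E
python3 m.py | grep -E "wheel|dial|block|pin"
```

```text
21.4 [ 0.379  -0.3878  0.2427]
conf 0.72 n 87 56 yaw -0.047 face mid [0.3932 0.1687 0.0342] top mean [0.4021 0.1694 0.057 ] top y range [0.1522 0.1809] x [0.3916 0.4182]
conf 0.55 n 64 32 yaw -0.765 face mid [ 0.4101 -0.0265  0.0338] top mean [ 0.4131 -0.0317  0.0568] top y range [-0.0485 -0.0211] x [0.4008 0.427 ]
conf 0.50 n 99 49 yaw -0.269 face mid [0.4073 0.0141 0.0316] top mean [0.4175 0.0145 0.0566] top y range [-0.0024  0.0261] x [0.4062 0.4312]
dial 0.55 [0.351 0.075 0.007]
block 0.66 [ 0.359 -0.168  0.02 ]
wheel 0.44 [0.414 0.075 0.001]
dial 0.58 [0.4   0.17  0.041]
block 0.58 [ 0.357 -0.161  0.019]
```

View pics/g7.png

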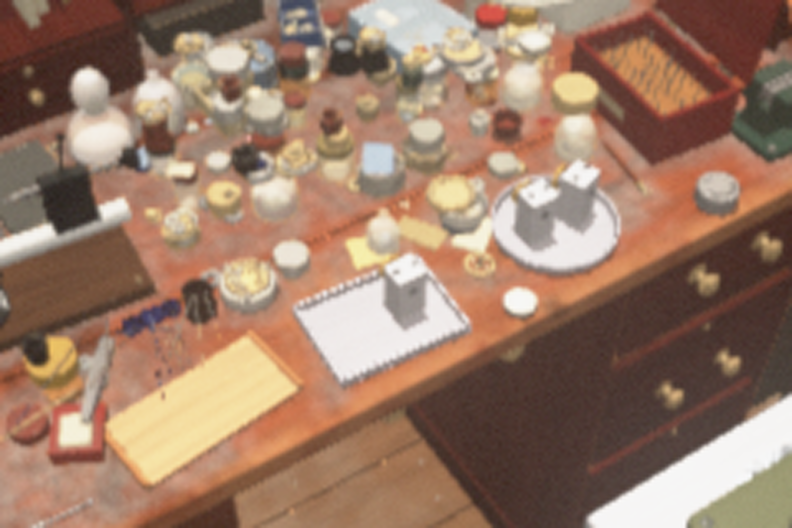

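View pics/g7t.png

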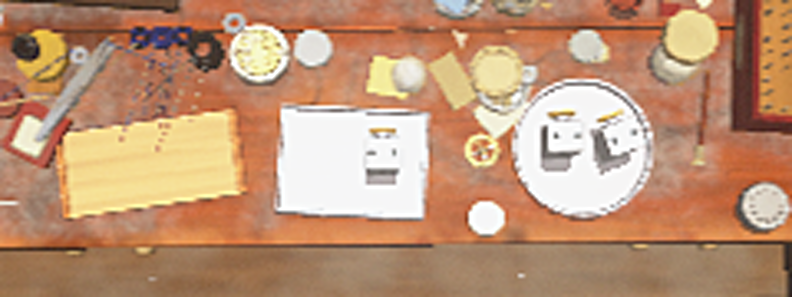

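The board is empty. Two stops stand upright in the pan at (563,130) and (615,135), one stands in the tray at (382,155), and the wheel, dial and block look unmoved. The gripper is clear, so I'm handing in.

```bash
python3 -c "
from h import *
print(finish_job(), status.get_state()['clock'])"
```

```text
the job is handed in; nothing more can be done
the job is handed in; nothing more can be done
```

The three stops are sorted, with two weak ones in the round pan and one sound one in the tray, and the job was handed in at about 22 s of the 58 s allowed.

| Place on board, y | Reading at 20 N | Result | Now in |
|---|---|---|---|
| 0.318 m | 29.4 mm | weak | pan |
| 0.417 m | 29.3 mm | weak | pan |
| 0.370 m | 32.8 mm (33.9 mm when eased to 12 N) | sound | tray |

**Last checks:** the final pictures show all three upright and clear of the walls, with their tops at about 57 mm, as a 54 mm stop on a 3 mm floor should be. The gripper was well clear of everything. The wheel, dial and block are within a few millimetres of where they started. The detector did not report the pin vice in the last look, but its end shows at its old place in the picture. The scene camera's detector also wrongly labelled the stop in the tray as the dial, which I discounted.

**What disagreed:**
- **Caps:** they faced away from the robot, not towards it as the description says. This did not affect the squeeze.
- **Sound stop:** it went in further at 20 N than the stated 34.5 mm over all. I called it sound because it never bottomed out at 30 mm and sprang back when eased.
- **Gripper tilt:** the gripper picked up about 1.5° of tilt near the arm's inner reach limit and kept it. The stops still settled flat when released.

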